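# Pack the whiteboard kit into its caddy

### The job

Pack the whiteboard kit into the caddy on the lecturer's desk: lay the two fat whiteboard markers lengthwise in the section with two grooves, one in each groove, put the felt eraser felt side down in the plain section and the round magnet flat in the round dish, each resting on the floor of its section. Set things down gently, do not drop them. The slim pen, the black power adapter and the roll of tape do not belong to the kit: leave them where they are.

Things in the scene. Friction and masses are not known exactly. Their poses are not given: they have to be found in the camera images.
- marker1_mid (a point): First whiteboard marker: a fat eight-sided bar 22 mm across flats and 125 mm long, lying flat, white barrel, black cap on its +x end. The point is its centre, 11 mm above what it lies on; x runs along it, z up. 25 g. The two markers are alike; either may go in either groove.
- marker2_mid (a point): Second whiteboard marker: a fat eight-sided bar 22 mm across flats and 125 mm long, lying flat, white barrel, black cap on its +x end. The point is its centre, 11 mm above what it lies on; x runs along it, z up. 25 g. The two markers are alike; either may go in either groove.
- eraser_mid (a point): The board eraser: 36 mm high in all. A grey felt sole 110 (x) x 50 (y) x 10 mm; on it, set in so that a rim of felt shows all round, a black plastic back 100 x 36 mm, its top 30 mm above the desk, to be gripped across its 36 mm; on top a raised rib 90 x 16 mm, 6 mm high. The point is its centre, 18 mm above the desk; x runs along it, z up. 80 g.
- magnet_mid (a point): The round board magnet: a solid white button, 40 mm across and 18 mm high, with a bevelled top edge, no hole. It does not actually pull on anything here. The point is its centre, 9 mm above the desk; z up. 30 g.
- pen_mid (a point): A slim pen, does not belong: 11 mm across, 140 mm long, white with a black cap on its +x end. The point is its centre, 5.5 mm above the desk; x runs along it.
- adapter_mid (a point): A black power adapter, does not belong: a plain flat-topped box 96 (x) x 48 (y) x 30 mm with a short round stub 22 mm long on its +x end, no rib on top. The point is the box's centre, 15 mm above the desk; x runs along it.
- tape_mid (a point): A roll of white tape, does not belong: a ring 46 mm across with a 25 mm hole, 18 mm high. The point is its centre, 9 mm above the desk.
- bay_markers: Marker section of the caddy: a white shallow open box fixed in the grey caddy tray, 150 (its x) x 96 mm (its y) outside, 10 mm high, walls and floor 3 mm, floor lined grey. Origin: centre of its underside, which is 4 mm above the desk; its inner floor is 3 mm above the origin and its wall tops 10 mm above it. A rib 6 mm wide, as high as the walls, runs along its x through the middle and leaves two grooves 42 mm wide and 144 mm long, their middles at y = -24 and +24 mm.
- bay_eraser: Eraser section of the caddy: a white shallow open box fixed in the grey caddy tray, 150 (its x) x 96 mm (its y) outside, 10 mm high, walls and floor 3 mm, floor lined grey. Origin: centre of its underside, which is 4 mm above the desk; its inner floor is 3 mm above the origin and its wall tops 10 mm above it. Plain, with nothing inside: 144 x 90 mm of clear floor.
- bay_magnet: Magnet section of the caddy: a white shallow open box fixed in the grey caddy tray, 150 (its x) x 96 mm (its y) outside, 10 mm high, walls and floor 3 mm, floor lined grey. Origin: centre of its underside, which is 4 mm above the desk; its inner floor is 3 mm above the origin and its wall tops 10 mm above it. In its middle stands a round dish wall, as high as the outer walls, 5 mm thick and 77 mm across inside.
There are look-alikes about, which are no part of the job. What is shaped like the bay_magnet but blue or pink is not meant.

How it is judged:
By the outcome, as a careful person would: the job done as asked, in the order asked, and still so for the second after the job is handed in, with the robot touching nothing.
It also fails if it takes over 136 s, if anything falls off the work surface, if the arm or the gripper's body presses on something with over 40 N, if the wrist force passes 120 N, or if a joint passes its speed limit or range.

### The arm

A 7-joint arm with a two-finger parallel gripper is mounted at the origin on the work surface. World frame = base frame: x ahead of the robot, y to its left, z up, the work surface at z = 0. Lengths are in m, angles in rad, forces in N, time in s.
With the tool pointing down it reaches from about 0.425 to 0.925 m from the base axis. Payload 6.8 kg.
Tool frame: the origin (TCP) lies at the very end of the fingers, on their centre line; the grasp point (between the pads) lies 19 mm behind it; z points along the fingers, y is the line along which they close (so a half turn about z gives the same grasp; the last joint's range is limited). The gripper opens to 85 mm and grips with 20 to 120 N. Pads are 22 mm wide; open, the fingers measure 114 mm over their backs; the gripper's body (76 mm by 85 mm) begins 54 mm behind the grasp point. The pads swing forward as they close: fully open they stand 13 mm farther back than shut.
Start: joints at [-0.108, 0.477, 0.022, 1.555, -0.011, 1.109, -0.083], TCP at [0.675, 0, 0.231] pointing down, gripper open.
Joint ranges: [-2.96, 2.96], [-0.34, 2.1], [-1.41, 1.46], [0.24, 2.44], [-1.37, 4.51], [0.17, 1.92], [-2.96, 2.96]. Speed limits (rad/s): [2.39, 2.39, 3.14, 3.14, 3.14, 3.14, 3.14].

### API

Orientations are given as a unit quaternion [w, x, y, z].
In Python, from station import get_obs, read_camera, hand_in gives the robot as it stands.
- The arm moves only by the tool arm_command, never from a script. Its argument "commands" is one flat list of numbers, 7 for each row, row after row: the shift along the tool's x, y, z in m, then the turn, a rotation vector about the tool's x, y, z in degrees, then the opening, from 0 (shut) to 1 (fully open). In form: [tx, ty, tz, rx, ry, rz, fingers, tx, ty, tz, rx, ry, rz, fingers, ...]. A call has 1 to 8 rows; each row is the pose to reach, as a shift and turn from the pose commanded when the call began, along the tool's axes at that moment; what a row does not reach only later rows make up. A row lasts 1/10 s, in which the tool goes at most 50 mm and 8.59 degrees, less where a joint would pass 70% of its speed; a pose out of reach is approached as far as the arm can. A call with a gripper value outside its range is refused whole. The fingers move at their own pace and stop on an object; "force" is the grip in N (left out, the last holds). Time passes only in rows, so rows that repeat a pose let the fingers close. It gives the time, the measured TCP pose, the force, the opening and the grip force at its end, in the units of the state.
- get_obs(): the state, without advancing time (a new reading comes with each control period).
- read_camera(name): name is "scene" or "side" or "wrist"; returns a dict with "img" (480x640x3 uint8, red, green, blue), "camera_matrix" (3x3 intrinsics, pixels), "pose" (4x4, takes a point from camera to world coordinates). Camera axes: x right, y down, z forward; pixel columns grow to the right and rows downward; lengths in m; the calibration is good to about 2 mm. A picture is of the moment at which its call begins. There is no depth.
- hand_in(): hands the job in; it is judged then, once.
The state is a dict: "t": time; "q": joint angles; "joint_vel": joint speeds; "joint_torque": joint torques, N m; "eef_pos": TCP position; "tool_rot": TCP orientation; "contact_force": force on the tool from outside, world axes, zero at the start; "torque": the same for the moment, N m; "gripper_width": opening from 0.0 (shut) to 1.0 (fully open); "grasp_force": force on a finger pad.
Only numpy, scipy, OpenCV 4.12 (cv2) and the standard library are available. Lean on these libraries where they do the work, as an engineer would, in place of code of your own. Each camera call takes 0.05 s, during which the arm holds its last target. There are 200 camera calls.

## Working session

There is one attempt and no reset: what is moved stays moved. The work goes in short steps, Python scripts to look and compute and a tool call to move; the robot and the scene stay as the last step left them, time stands still between calls to the robot, and variables do not carry over. Pictures are saved under pics/ and viewed, at most 14 in all, crops included, and the job is handed in when it is done.

Besides the shell and the picture viewer there is one more tool, called after "Call:" as name(argument=value, ...) on one line, values as JSON. arm_command: Moves the arm, as the interface text tells. Its arguments: {"type":"object","properties":{"commands":{"type":"array","items":{"type":"number"}},"force":{"type":"number"}},"required":["commands"]}

```bash
mkdir -p pics; ls
python3 - <<'E'
from station import *
import cv2,numpy as np
for n in ("scene","side"):
    c=read_camera(n); cv2.imwrite(f"pics/{n}0.png",c["img"][:,:,::-1]); print(n,c["camera_matrix"].tolist(),np.round(c["pose"],4).tolist())
o=get_obs();print(o)
E
```

```text
pics
scene [[473.0186621775325, 0.0, 317.6913879326097], [0.0, 473.0186621775325, 232.98094619601534], [0.0, 0.0, 1.0]] [[-0.2915, 0.6922, -0.6602, 1.2234], [0.9565, 0.2032, -0.2093, 0.262], [-0.0107, -0.6925, -0.7213, 0.8361], [0.0, 0.0, 0.0, 1.0]]
side [[506.4829040352589, 0.0, 317.18983818115674], [0.0, 506.4829040352589, 233.3671924359427], [0.0, 0.0, 1.0]] [[-0.9963, -0.0236, 0.0826, 0.4083], [-0.0835, 0.491, -0.8671, 0.9441], [-0.0201, -0.8708, -0.4912, 0.5471], [0.0, 0.0, 0.0, 1.0]]
{'t': 0.1, 'q': array([-0.10813308,  0.47766649,  0.02239652,  1.5563641 , -0.01148762,
        1.10932287, -0.08312399]), 'joint_vel': array([ 0.00152257, -0.00123195, -0.00090402, -0.00259744, -0.00084687,
       -0.00014725,  0.00149586]), 'joint_torque': array([ 5.69385389e-03, -5.97765398e+01,  1.61440808e+00, -2.81952703e+01,
        1.29656185e-02,  5.02699884e-03, -1.13572563e-05]), 'eef_pos': array([ 6.74455921e-01, -2.69163103e-05,  2.30453304e-01]), 'tool_rot': array([-5.20367576e-04,  7.07111262e-01,  7.07101829e-01, -6.28572100e-04]), 'contact_force': array([-0.91831889,  0.23292663, -0.32988887]), 'torque': array([ 0.06678013,  0.01176232, -0.0561732 ]), 'grasp_force': 0.0, 'gripper_width': 0.999293082875404}
```

View pics/scene0.png

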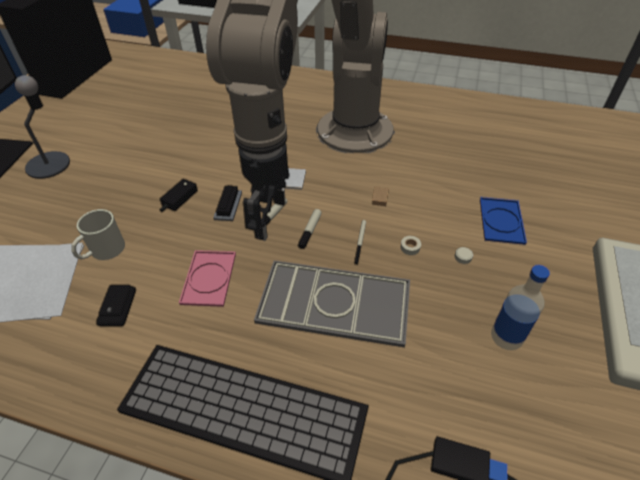

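View pics/side0.png

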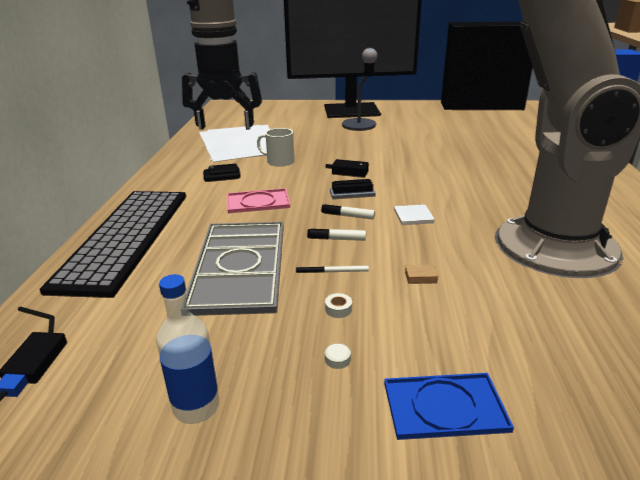

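Scene picture: eraser (228,203), adapter (178,195), marker (310,228) with another half hidden at (272,212), pen (360,242), tape (411,244), magnet (464,255), caddy (335,302). The caddy has two grooves at left, the dish in the middle and the plain section at right. The pink (208,278) and blue (502,220) trays are decoys, and there is another black object at (116,305). The side picture shows both markers clearly at (348,212) and (337,234).

```bash
cat > h.py <<'E'
from station import *
import cv2,numpy as np
from scipy.spatial.transform import Rotation as R
def w(c,uv,z):
    "pixels -> world points on plane z"
    uv=np.atleast_2d(np.array(uv,float)); K=c["camera_matrix"];T=np.array(c["pose"])
    d=(np.linalg.inv(K)@np.c_[uv,np.ones(len(uv))].T).T@T[:3,:3].T
    return T[:3,3]+d*((z-T[2,3])/d[:,2])[:,None]
def px(c,P):
    P=np.atleast_2d(P);T=np.linalg.inv(c["pose"]);p=(P@T[:3,:3].T+T[:3,3])@np.array(c["camera_matrix"]).T
    return p[:,:2]/p[:,2:]
def snap(n,f,box=None,s=1):
    c=read_camera(n);im=c["img"][:,:,::-1]
    if box: im=im[box[1]:box[3],box[0]:box[2]]
    cv2.imwrite(f"pics/{f}.png",cv2.resize(im,None,fx=s,fy=s,interpolation=cv2.INTER_CUBIC));return c
E
python3 - <<'E'
from h import *
c=snap("wrist","w0"); print(np.round(c["pose"],3).tolist(),c["camera_matrix"].tolist())
d=read_camera("side");s=read_camera("scene")
f=lambda c,uv,z:print(np.round(w(c,uv,z)[:,:2],3).tolist())
f(s,[(228,200),(302,240),(318,215),(310,228),(464,255),(411,244),(360,242)],.011)
f(d,[(352,188),(322,209),(374,214),(308,233),(366,236),(338,355),(338,304),(332,269)],.011)
f(s,[(277,264),(410,279),(406,341),(257,323)],.012)
f(d,[(196,225),(284,223),(276,308),(188,308)],.012)
E
```

```text
[[1.0, 0.0, -0.002, 0.675], [-0.0, -0.959, -0.284, 0.072], [-0.002, 0.284, -0.959, 0.372], [0.0, 0.0, 0.0, 1.0]] [[335.8560618959498, 0.0, 319.3756129627039], [0.0, 335.8560618959498, 246.9250151528209], [0.0, 0.0, 1.0]]
[[0.42, -0.236], [0.501, -0.007], [0.408, 0.005], [0.457, -0.0], [0.44, 0.367], [0.441, 0.244], [0.468, 0.127]]
[[0.429, -0.242], [0.497, -0.119], [0.375, -0.099], [0.518, -0.003], [0.394, 0.004], [0.436, 0.369], [0.442, 0.243], [0.459, 0.135]]
[[0.589, -0.037], [0.546, 0.259], [0.703, 0.277], [0.748, -0.022]]
[[0.773, -0.026], [0.577, -0.044], [0.547, 0.262], [0.699, 0.27]]
```

View pics/w0.png

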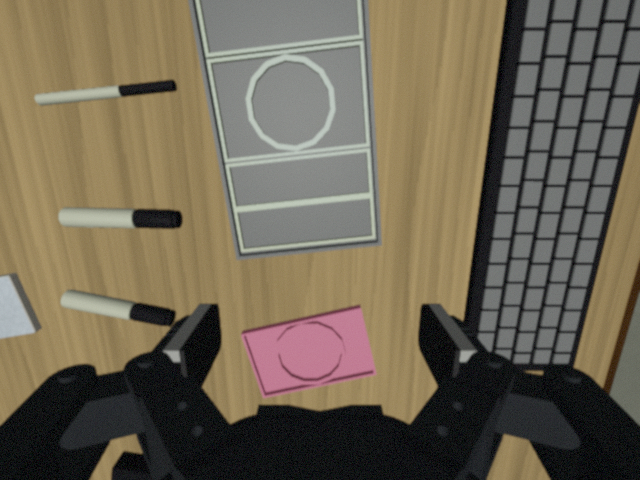

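Run:
```python
from h import *
c=read_camera("wrist")
# rectify to z=11mm plane, 0.8 mm/px: col -> x from .36, row -> y down from .28
g=np.array([(.36,.28,.011),(.78,.28,.011),(.78,-.16,.011),(.36,-.16,.011)])
H=cv2.getPerspectiveTransform(px(c,g).astype(np.float32),np.float32([(0,0),(525,0),(525,550),(0,550)]))
r=cv2.warpPerspective(c["img"],H,(525,550))
hsv=cv2.cvtColor(r,cv2.COLOR_RGB2HSV)
for nm,m in (("white",(hsv[...,1]<60)&(hsv[...,2]>140)),("black",hsv[...,2]<60),("greyfloor",(hsv[...,1]<60)&(hsv[...,2]>70)&(hsv[...,2]<150))):
    m=cv2.morphologyEx(m.astype(np.uint8),cv2.MORPH_OPEN,np.ones((3,3)))
    cs,_=cv2.findContours(m,cv2.RETR_LIST,cv2.CHAIN_APPROX_NONE)
    for k in cs:
        if cv2.contourArea(k)>350:
            (u,v),sz,a=cv2.minAreaRect(k); print(nm,round(.36+u*.0008,4),round(.28-v*.0008,4),np.round(np.array(sz)*.8,1),round(a,1))
```

```text
white 0.4086 -0.1071 [80.1 20.7] 12.9
white 0.4289 -0.0021 [80.4 20.6] 2.5
white 0.6587 -0.0087 [ 41.9 145.2] 84.0
white 0.6536 0.0394 [ 41.5 145.2] 84.1
white 0.4339 0.1227 [ 9.6 84.5] 84.8
white 0.6452 0.1148 [76. 76.] 0.0
white 0.6062 0.1099 [90.7 65.9] 84.1
white 0.6848 0.1186 [90.  66.5] 84.0
white 0.6488 0.0885 [245.1 152.3] 84.0
black 0.4981 -0.1408 [ 9.3 54.5] 40.0
black 0.5312 -0.1324 [53.6 46.4] 90.0
black 0.4752 -0.1187 [51.8 23.1] 12.1
black 0.4968 -0.0024 [19.2 52.8] 90.0
black 0.5053 0.1285 [ 8.9 55.5] 84.6
black 0.5696 0.2064 [147.2 419.2] 90.0
greyfloor 0.518 -0.1333 [11.5 73.7] 37.8
greyfloor 0.416 -0.0983 [77.6 10.7] 14.0
greyfloor 0.6588 -0.0086 [ 40.9 144.1] 84.0
greyfloor 0.6536 0.0395 [ 40.6 144.1] 83.9
greyfloor 0.6456 0.1141 [76.7 75.9] 84.3
greyfloor 0.6042 0.1098 [89.4 60.6] 83.9
greyfloor 0.6881 0.1188 [89.1 59. ] 84.0
greyfloor 0.6378 0.1888 [ 42.8 144.4] 83.9
greyfloor 0.6489 0.0847 [254.2 165.5] 83.9
```

Call:
arm_command(commands=[0,-0.04,0.01,0,0,8,1,0,-0.08,0.02,0,0,16,1,0,-0.12,0.03,0,0,24,1,0,-0.16,0.04,0,0,32,1,0,-0.2,0.05,0,0,40,1,0,-0.22,0.06,0,0,48,1,0,-0.22,0.07,0,0,56,1,0,-0.22,0.08,0,0,64,1], force=30)

```text
t: 1.1
eef_pos: [0.4545, 0.0001, 0.1513]
tool_rot: [-0.0, 0.975, 0.222, 0.0]
contact_force: [0.1, -0.1, -0.2]
gripper_width: 0.996
grasp_force: 0.0
```

Call:
arm_command(commands=[0,0,0,0,0,8,1,0,0,0,0,0,16,1,0,0,0,0,0,24,1,0,0,0,0,0,26,1,0,0,0,0,0,26,1,0,0,0,0,0,26,1])

```text
t: 1.7
eef_pos: [0.4551, 0.0001, 0.1514]
tool_rot: [-0.0, 1.0, 0.001, 0.0]
contact_force: [0.5, -1.0, 0.1]
gripper_width: 1.004
grasp_force: 0.0
```

```bash
cat >> h.py <<'E'
def goal(x,y,z,yaw):
    "shift/turn in tool axes to bring TCP to x,y,z with tool x at world yaw (deg), pointing down"
    o=get_obs();q=o["tool_rot"];M=R.from_quat([q[1],q[2],q[3],q[0]])
    G=R.from_euler("z",yaw,degrees=True)*R.from_euler("x",180,degrees=True)
    print("at",np.round(o["eef_pos"],4),"go",np.round(M.inv().apply(np.array([x,y,z])-o["eef_pos"]),4),np.round((M.inv()*G).as_rotvec(degrees=True),1),"t",round(o["t"],1),"w",round(o["gripper_width"],3),"F",np.round(o["contact_force"],1))
def rects(c,box,z,names=("white","black"),mina=150):
    "blobs in wrist image rectified to plane z; box=x0,y0,x1,y1; 0.5 mm/px"
    x0,y0,x1,y1=box;W,Hh=int((x1-x0)*2000),int((y1-y0)*2000)
    g=np.array([(x0,y1,z),(x1,y1,z),(x1,y0,z),(x0,y0,z)])
    H=cv2.getPerspectiveTransform(px(c,g).astype(np.float32),np.float32([(0,0),(W,0),(W,Hh),(0,Hh)]))
    r=cv2.warpPerspective(c["img"],H,(W,Hh));hsv=cv2.cvtColor(r,cv2.COLOR_RGB2HSV)
    M={"white":(hsv[...,1]<60)&(hsv[...,2]>140),"black":hsv[...,2]<60,"grey":(hsv[...,1]<60)&(hsv[...,2]>70)&(hsv[...,2]<150)}
    for n in names:
        m=cv2.morphologyEx(M[n].astype(np.uint8),cv2.MORPH_OPEN,np.ones((5,5)))
        for k in cv2.findContours(m,cv2.RETR_LIST,cv2.CHAIN_APPROX_NONE)[0]:
            if cv2.contourArea(k)*.25>mina:
                (u,v),s,a=cv2.minAreaRect(k);b=cv2.boundingRect(k)
                print(n,np.round([x0+u*.0005,y1-v*.0005],4),np.round(np.array(s)/2,1),"yaw",round(-a,1),"box",np.round([x0+b[0]*.0005,x0+(b[0]+b[2])*.0005,y1-(b[1]+b[3])*.0005,y1-b[1]*.0005],4))
    return r
E
python3 - <<'E'
from h import *
c=snap("wrist","w1"); print(np.round(c["pose"],3).tolist())
goal(.454,-.002,.05,-1)
rects(c,(.34,-.2,.58,.06),.015)
E
```

```text
[[0.001, -0.959, -0.283, 0.528], [-1.0, -0.001, -0.001, 0.0], [0.001, 0.283, -0.959, 0.293], [0.0, 0.0, 0.0, 1.0]]
at [4.551e-01 1.000e-04 1.514e-01] go [-0.0011  0.0021  0.1014] [-0.  -0.   1.1] t 1.8 w 1.001 F [ 0.1 -0.2 -0.2]
white [ 0.4214 -0.1075] [61.3 19.2] yaw -12.7 box [ 0.3925  0.4525 -0.123  -0.092 ]
white [ 0.4328 -0.0007] [78.8 17.7] yaw -1.9 box [ 0.3935  0.4725 -0.011   0.009 ]
black [ 0.3574 -0.1399] [11.1 57.9] yaw -46.0 box [ 0.34    0.3795 -0.164  -0.1205]
black [ 0.4756 -0.1171] [45.9 22. ] yaw -12.5 box [ 0.452   0.5    -0.1315 -0.103 ]
black [ 0.3655 -0.113 ] [40. 51.] yaw -90.0 box [ 0.34    0.3915 -0.1335 -0.093 ]
black [ 0.497  -0.0025] [46.2 19.9] yaw -1.3 box [ 0.474   0.5205 -0.013   0.0075]
```

View pics/w1.png

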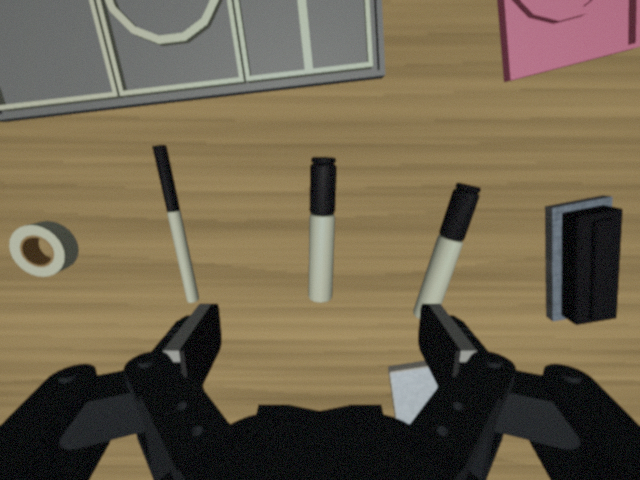

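Wrist view: marker A is at (320,230), marker B at (450,245), the eraser at (585,260) with felt rim and rib, the pen at (175,225) and the tape at (43,250). I'll pick A first.

Call:
arm_command(commands=[0.001,0.0016,0.04,0,0,1.5,1,0.001,0.0016,0.08,0,0,1.5,1,0.001,0.0016,0.11,0,0,1.5,0.8,0.001,0.0016,0.13,0,0,1.5,0.7,0.001,0.0016,0.142,0,0,1.5,0.6,0.001,0.0016,0.142,0,0,1.5,0,0.001,0.0016,0.142,0,0,1.5,0,0.001,0.0016,0.142,0,0,1.5,0], force=30)

```text
t: 2.55
eef_pos: [0.4569, -0.0015, 0.0103]
tool_rot: [-0.0, 1.0, -0.013, 0.001]
contact_force: [-0.5, 0.6, -0.0]
gripper_width: 0.241
grasp_force: 30.2
```

Call:
arm_command(commands=[0,0,0,0,0,0,0,0,0,0,0,0,0,0,0,0,0,0,0,0,0])

```text
t: 2.85
eef_pos: [0.4566, -0.0014, 0.01]
tool_rot: [-0.0, 1.0, -0.013, 0.001]
contact_force: [-2.4, -0.0, 7.3]
gripper_width: 0.241
grasp_force: 31.0
```

Run:
```python
from h import *
goal(.6536,.0395,.08,6); print(get_obs()["grasp_force"])
```

```text
at [ 0.4566 -0.0014  0.01  ] go [ 0.1959 -0.0461 -0.0697] [-0.  -0.1 -7.5] t 2.9 w 0.241 F [-2.4 -0.   7.3]
30.957788228988647
```

Call:
arm_command(commands=[0,0,-0.03,0,0,0,0,0.01,0,-0.06,0,0,0,0,0.05,-0.01,-0.07,0,0,-2,0,0.09,-0.02,-0.07,0,0,-4,0,0.13,-0.03,-0.07,0,0,-6,0,0.17,-0.04,-0.07,0,0,-7.5,0,0.196,-0.046,-0.06,0,0,-7.5,0,0.196,-0.046,-0.05,0,0,-7.5,0])

```text
t: 3.65
eef_pos: [0.6569, 0.0408, 0.0594]
tool_rot: [-0.0, 0.999, 0.053, 0.002]
contact_force: [-1.4, 0.8, -0.9]
gripper_width: 0.241
grasp_force: 30.2
```

Run:
```python
from h import *
c=snap("wrist","w2"); 
goal(.6536,.0395,.018,6)
rects(c,(.55,-.06,.76,.1),.03); print("bay");rects(c,(.55,-.06,.76,.1),.014,("grey",))
```

```text
at [0.6531 0.0399 0.0569] go [0.0005 0.0004 0.0389] [0.  0.1 0.1] t 3.7 w 0.24 F [-1.7 -0.5 -1. ]
white [0.6164 0.0367] [23.8 84.6] yaw -84.1 box [0.5745 0.66   0.0215 0.0525]
white [0.6795 0.0209] [ 88.5 104.8] yaw -83.9 box [ 0.632   0.7355 -0.0285  0.07  ]
white [0.6713 0.0819] [ 34.1 108.2] yaw -86.3 box [0.6165 0.7265 0.063  0.1   ]
black [0.6888 0.0444] [25.7 60.3] yaw -83.7 box [0.659 0.72  0.029 0.059]
black [0.6013 0.0203] [159.5 102.5] yaw -90.0 box [ 0.55   0.653 -0.06   0.1  ]
bay
grey [ 0.6712 -0.0063] [ 41.3 117.7] yaw -83.9 box [ 0.614  0.732 -0.032  0.02 ]
grey [0.5922 0.0163] [12.2 55.9] yaw -85.1 box [0.564  0.62   0.0085 0.0245]
grey [0.6854 0.0435] [41.4 78.5] yaw -84.0 box [0.6445 0.7265 0.0185 0.0675]
grey [0.6756 0.028 ] [133.  122.7] yaw -83.9 box [ 0.6215  0.7435 -0.0445  0.1   ]
grey [0.6905 0.087 ] [26.5 59.2] yaw -83.7 box [0.6625 0.721  0.0705 0.1   ]
grey [0.6455 0.0878] [24.5 70. ] yaw -90.0 box [0.6105 0.681  0.075  0.1   ]
```

View pics/w2.png

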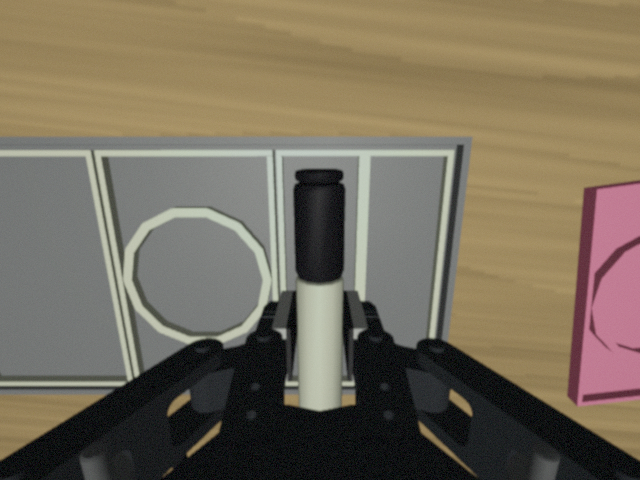

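Picture: marker A hangs over the groove, with its cap at (320,230) between the walls at 275 and 362, well aligned. I'll lower it.

Call:
arm_command(commands=[0.0005,0,0.012,0,0,0,0,0.0005,0,0.022,0,0,0,0,0.0005,0,0.029,0,0,0,0,0.0005,0,0.034,0,0,0,0,0.0005,0,0.037,0,0,0,0,0.0005,0,0.0385,0,0,0,0,0.0005,0,0.039,0,0,0,0,0.0005,0,0.039,0,0,0,0])

```text
t: 4.5
eef_pos: [0.6539, 0.0393, 0.0206]
tool_rot: [-0.0, 0.999, 0.052, 0.0]
contact_force: [0.5, -0.3, 0.0]
gripper_width: 0.246
grasp_force: 30.2
```

Call:
arm_command(commands=[0,0,0,0,0,0,0,0,0,0,0,0,0,0])

```text
t: 4.7
eef_pos: [0.6538, 0.0393, 0.0206]
tool_rot: [-0.0, 0.999, 0.052, 0.0]
contact_force: [0.4, -0.8, -0.9]
gripper_width: 0.242
grasp_force: 30.2
```

Call:
arm_command(commands=[0,0,0.0015,0,0,0,0,0,0,0.0025,0,0,0,0,0,0,0.003,0,0,0,0,0,0,0.0035,0,0,0,0,0,0,0.0035,0,0,0,0])

```text
t: 5.2
eef_pos: [0.6536, 0.0393, 0.0171]
tool_rot: [-0.0, 0.999, 0.052, -0.0]
contact_force: [-1.9, -0.4, 4.0]
gripper_width: 0.242
grasp_force: 30.7
```

Contact at 4 N, so the marker is on the floor. I'll open a little and lift.

Call:
arm_command(commands=[0,0,0,0,0,0,0.3,0,0,0,0,0,0,0.36,0,0,0,0,0,0,0.38,0,0,-0.005,0,0,0,0.38,0,0,-0.02,0,0,0,0.38,0,0,-0.05,0,0,0,0.5,0,0,-0.09,0,0,0,1,0,0,-0.1,0,0,0,1])

```text
t: 6.0
eef_pos: [0.6568, 0.0392, 0.1228]
tool_rot: [-0.0, 0.999, 0.052, 0.004]
contact_force: [0.7, -0.1, -0.7]
gripper_width: 0.824
grasp_force: 0.0
```

Run:
```python
from h import *
c=snap("wrist","w3"); goal(.436,-.110,.1,-12.5)
rects(c,(.55,-.06,.76,.1),.02)
```

```text
at [0.6567 0.0393 0.1226] go [-0.2353  0.1256  0.0206] [-0.1 -0.5 18.5] t 6.0 w 0.903 F [ 0.2 -0.8  0.3]
white [0.629 0.037] [18.4 79.7] yaw -84.5 box [0.5895 0.6695 0.0245 0.0495]
white [0.6552 0.0402] [ 41.2 139.6] yaw -83.9 box [0.584  0.727  0.012  0.0675]
white [0.6584 0.017 ] [ 94.8 146.9] yaw -84.0 box [ 0.581  0.736 -0.034  0.071]
white [0.6513 0.0846] [ 39.4 146.8] yaw -84.0 box [0.577  0.7265 0.0575 0.1   ]
black [ 0.5873 -0.0469] [24.5 77.6] yaw -61.6 box [ 0.55    0.6225 -0.06   -0.0295]
black [0.6934 0.0437] [20.5 47.3] yaw -83.5 box [0.67  0.718 0.031 0.055]
```

View pics/w3.png

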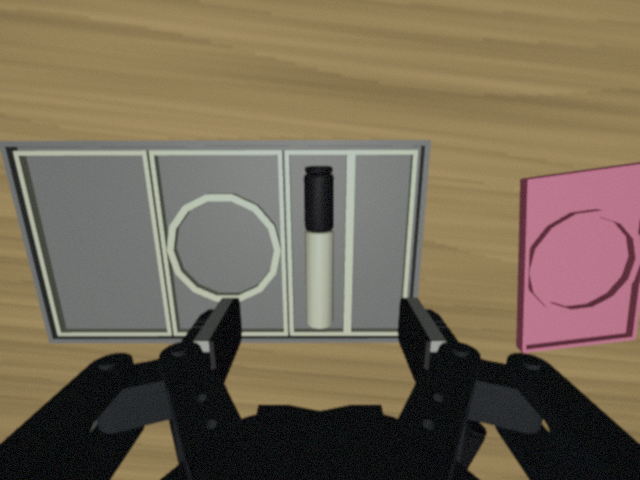

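Picture: marker A lies flat in its groove at (319,247), parallel to the walls. Next is marker B.

Call:
arm_command(commands=[-0.03,0.015,0,0,0,3,1,-0.07,0.035,0.003,0,0,6,1,-0.11,0.055,0.006,0,0,9,1,-0.15,0.08,0.01,0,0,12,1,-0.19,0.1,0.015,0,0,15,1,-0.22,0.12,0.02,0,0,18.5,1,-0.2353,0.1256,0.02,0,0,18.5,1,-0.2353,0.1256,0.02,0,0,18.5,1])

```text
t: 6.85
eef_pos: [0.4306, -0.111, 0.0967]
tool_rot: [-0.0, 0.994, -0.11, -0.001]
contact_force: [0.3, 0.2, 0.5]
gripper_width: 1.004
grasp_force: 0.0
```

Run:
```python
from h import *
c=snap("wrist","w4"); goal(.436,-.110,.0095,-12.5)
rects(c,(.34,-.2,.58,-.04),.015)
```

```text
at [ 0.4329 -0.11    0.097 ] go [ 0.0029 -0.0006  0.0875] [-0. -0.  0.] t 6.9 w 1.005 F [0.8 0.6 0.4]
white [ 0.4127 -0.1047] [79.9 19.2] yaw -13.3 box [ 0.3735  0.453  -0.1225 -0.088 ]
black [ 0.3585 -0.183 ] [27. 37.] yaw -90.0 box [ 0.34    0.3775 -0.197  -0.1695]
black [ 0.5735 -0.1768] [45.5 11. ] yaw -90.0 box [ 0.568   0.5795 -0.2    -0.154 ]
black [ 0.4752 -0.119 ] [46.6 20.3] yaw -12.2 box [ 0.452   0.4995 -0.1325 -0.1055]
```

Call:
arm_command(commands=[0.0015,-0.0005,0.03,0,0,0,1,0.0015,-0.0005,0.06,0,0,0,0.8,0.0015,-0.0005,0.078,0,0,0,0.7,0.0015,-0.0005,0.087,0,0,0,0.6,0.0015,-0.0005,0.0875,0,0,0,0,0.0015,-0.0005,0.0875,0,0,0,0,0.0015,-0.0005,0.0875,0,0,0,0,0.0015,-0.0005,0.0875,0,0,0,0])

```text
t: 7.7
eef_pos: [0.4351, -0.11, 0.0101]
tool_rot: [-0.0, 0.994, -0.109, 0.001]
contact_force: [0.1, -1.0, 0.2]
gripper_width: 0.246
grasp_force: 30.5
```

Call:
arm_command(commands=[0,0,0,0,0,0,0,0,0,0,0,0,0,0])

```text
t: 7.9
eef_pos: [0.4348, -0.11, 0.0099]
tool_rot: [-0.0, 0.994, -0.109, 0.001]
contact_force: [-0.8, 0.3, 5.9]
gripper_width: 0.247
grasp_force: 31.1
```

Run:
```python
from h import *
goal(.6590,-.0085,.06,6)
```

```text
at [ 0.4348 -0.11    0.0099] go [ 0.1969 -0.1477 -0.0499] [ -0.   -0.1 -18.5] t 7.9 w 0.247 F [-0.8  0.3  5.9]
```

Call:
arm_command(commands=[0,0,-0.03,0,0,0,0,0.01,-0.008,-0.06,0,0,-2,0,0.045,-0.034,-0.06,0,0,-5,0,0.08,-0.06,-0.06,0,0,-8,0,0.115,-0.086,-0.06,0,0,-11,0,0.15,-0.112,-0.06,0,0,-14,0,0.18,-0.135,-0.055,0,0,-17,0,0.197,-0.148,-0.05,0,0,-18.5,0])

```text
t: 8.7
eef_pos: [0.6615, -0.0057, 0.0593]
tool_rot: [-0.0, 0.999, 0.054, 0.001]
contact_force: [-0.9, -0.5, -0.3]
gripper_width: 0.247
grasp_force: 30.5
```

Call:
arm_command(commands=[0,0,0,0,0,0,0,0,0,0,0,0,0,0,0,0,0,0,0,0,0])

```text
t: 9.0
eef_pos: [0.6574, -0.0093, 0.0592]
tool_rot: [0.0, 0.999, 0.052, -0.001]
contact_force: [-0.7, -0.5, -0.1]
gripper_width: 0.242
grasp_force: 30.5
```

Run:
```python
from h import *
c=snap("wrist","w5"); goal(.6590,-.0085,.017,6)
```

```text
at [ 0.6576 -0.0093  0.0595] go [ 0.0015 -0.0007  0.0425] [ 0.   0.1 -0.1] t 9.1 w 0.243 F [ 1.  -0.7 -0.6]
```

View pics/w5.png

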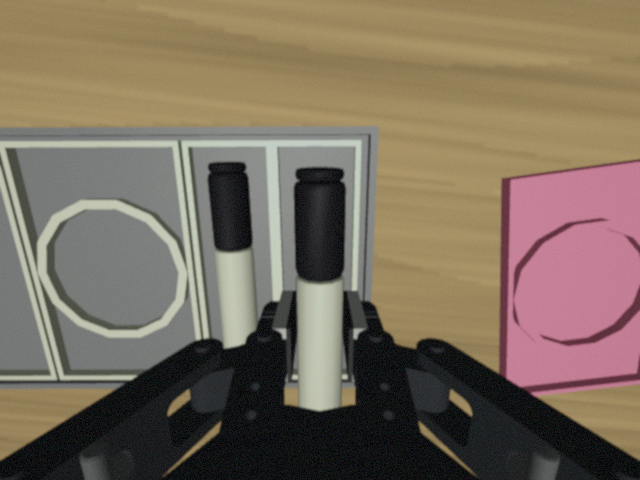

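Marker B (cap at (320,230)) is centred over the right-hand groove, between 278 and 358, with A beside it at (230,250). I'll lower it.

Call:
arm_command(commands=[0.001,-0.0005,0.012,0,0,0,0,0.001,-0.0005,0.024,0,0,0,0,0.001,-0.0005,0.032,0,0,0,0,0.001,-0.0005,0.037,0,0,0,0,0.001,-0.0005,0.039,0,0,0,0,0.001,-0.0005,0.0405,0,0,0,0,0.001,-0.0005,0.0415,0,0,0,0,0.001,-0.0005,0.0415,0,0,0,0])

```text
t: 9.85
eef_pos: [0.6598, -0.0076, 0.018]
tool_rot: [-0.0, 0.999, 0.052, 0.0]
contact_force: [-0.1, 0.5, -0.3]
gripper_width: 0.249
grasp_force: 30.5
```

Call:
arm_command(commands=[0,0,0.0005,0,0,0,0,0,0,0.001,0,0,0,0,0,0,0.001,0,0,0,0])

```text
t: 10.15
eef_pos: [0.6598, -0.0076, 0.017]
tool_rot: [-0.0, 0.999, 0.052, 0.0]
contact_force: [-0.3, 0.2, 0.5]
gripper_width: 0.243
grasp_force: 30.5
```

Call:
arm_command(commands=[0,0,0.0004,0,0,0,0,0,0,0.0006,0,0,0,0,0,0,0.0006,0,0,0,0])

```text
t: 10.45
eef_pos: [0.6599, -0.0075, 0.017]
tool_rot: [-0.0, 0.999, 0.052, 0.0]
contact_force: [-1.6, -0.2, 5.0]
gripper_width: 0.246
grasp_force: 31.1
```

Call:
arm_command(commands=[0,0,0,0,0,0,0.3,0,0,0,0,0,0,0.36,0,0,0,0,0,0,0.38,0,0,-0.005,0,0,0,0.38,0,0,-0.02,0,0,0,0.38,0,0,-0.05,0,0,0,0.5,0,0,-0.09,0,0,0,1,0,0,-0.13,0,0,0,1])

```text
t: 11.25
eef_pos: [0.6595, -0.0077, 0.1486]
tool_rot: [0.0, 0.999, 0.052, 0.0]
contact_force: [0.5, -0.1, 0.3]
gripper_width: 0.825
grasp_force: 0.0
```

Run:
```python
from h import *
goal(.47,-.2,.15,0)
```

```text
at [ 0.6595 -0.0077  0.1486] go [-0.2085  0.1715 -0.0014] [ 0. -0.  6.] t 11.2 w 0.825 F [ 0.5 -0.1  0.3]
```

Call:
arm_command(commands=[-0.03,0.025,0,0,0,1,1,-0.06,0.055,0,0,0,2,1,-0.09,0.085,0,0,0,3,1,-0.12,0.115,0,0,0,4,1,-0.15,0.145,0,0,0,5,1,-0.18,0.175,0,0,0,6,1,-0.205,0.205,0,0,0,6,1,-0.22,0.205,0,0,0,6,1])

```text
t: 12.05
eef_pos: [0.4601, -0.2395, 0.1478]
tool_rot: [0.001, 1.0, -0.004, 0.001]
contact_force: [0.0, 0.1, -0.6]
gripper_width: 1.0
grasp_force: 0.0
```

Call:
arm_command(commands=[0,0,0,0,0,0,1,0,0,0,0,0,0,1])

```text
t: 12.25
eef_pos: [0.4633, -0.2334, 0.1469]
tool_rot: [-0.0, 1.0, 0.001, 0.001]
contact_force: [-0.2, 1.0, 0.3]
gripper_width: 0.999
grasp_force: 0.0
```

Run:
```python
from h import *
c=snap("wrist","w6"); goal(.43,-.24,.05,0)
r=rects(c,(.33,-.34,.56,-.16),.030)
cv2.imwrite("pics/r6.png",r[:,:,::-1])
```

```text
at [ 0.4639 -0.2331  0.1468] go [-0.034   0.0069  0.0967] [-0.  -0.1  0.1] t 12.3 w 0.996 F [ 0.3 -0.2 -1.1]
black [ 0.438  -0.3335] [12. 63.] yaw -90.0 box [ 0.4065  0.47   -0.34   -0.3275]
black [ 0.372  -0.3298] [19.5 74. ] yaw -90.0 box [ 0.335   0.4095 -0.34   -0.32  ]
black [ 0.433  -0.2331] [ 34.3 100.3] yaw -78.7 box [ 0.3815  0.485  -0.259  -0.208 ]
```

View pics/r6.png

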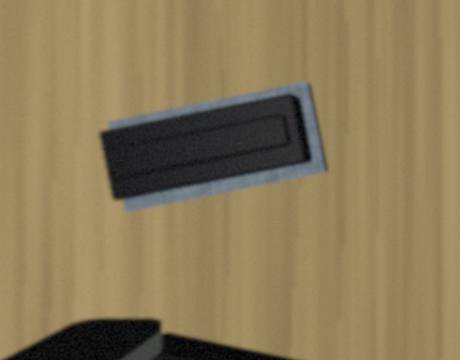

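Rectified crop: the black back with a raised rib sits inside a grey felt rim (corners about (107,125)–(325,170)), so this is the eraser. The adapter at scene (178,195) has a stub and no felt, and the box at (116,305) has no felt. I'll grasp it.

Call:
arm_command(commands=[-0.02,0,0,0,0,-5,0.8,-0.033,0.0005,0.03,0,0,-11.3,0.8,-0.033,0.0005,0.06,0,0,-11.3,0.8,-0.033,0.0005,0.09,0,0,-11.3,0.8,-0.033,0.0005,0.115,0,0,-11.3,0.8,-0.033,0.0005,0.128,0,0,-11.3,0.8,-0.033,0.0005,0.132,0,0,-11.3,0.8,-0.033,0.0005,0.132,0,0,-11.3,0.8])

```text
t: 13.1
eef_pos: [0.43, -0.2345, 0.0142]
tool_rot: [-0.0, 0.995, 0.099, 0.0]
contact_force: [0.3, 0.1, -0.2]
gripper_width: 0.798
grasp_force: 0.0
```

Run:
```python
from h import *
c=snap("wrist","w7"); goal(.431,-.2335,.013,11.3)
```

```text
at [ 0.4302 -0.2349  0.0148] go [ 0.0011 -0.0012  0.0018] [ 0.  -0.1  0. ] t 13.2 w 0.8 F [-0.4  0.3  0.3]
```

View pics/w7.png

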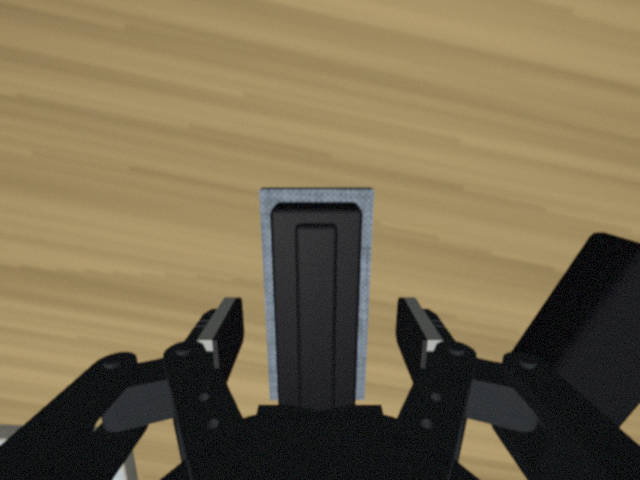

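Picture: the eraser back (272–362) is centred between the fingers (242, 398), and the adapter at right is clear. I'll close.

Call:
arm_command(commands=[0.001,-0.001,0.001,0,0,0,0.6,0.001,-0.001,0.001,0,0,0,0,0.001,-0.001,0.001,0,0,0,0,0.001,-0.001,0.001,0,0,0,0,0.001,-0.001,0.001,0,0,0,0], force=40)

```text
t: 13.65
eef_pos: [0.4309, -0.2339, 0.0141]
tool_rot: [0.0, 0.995, 0.099, 0.001]
contact_force: [0.1, 1.2, 6.0]
gripper_width: 0.414
grasp_force: 40.2
```

Run:
```python
from h import *
w0=np.array([.6588,-.0087]);w1=np.array([.6536,.0395])
m=(w0+w1)/2; s=read_camera("scene")
# bay corners in scene at wall top: eraser bay outer
print("markers",m,"perp",(w1-w0)/.048)
u=w(s,[(362,273),(410,279),(406,341),(355,334)],.014)[:,:2];print(u,u.mean(0))
goal(.640,.210,.08,6);goal(.6376,.20,.08,6)
```

```text
markers [0.6562 0.0154] perp [-0.10833333  1.00416667]
[[0.56121825 0.15405987]
 [0.54785823 0.25899023]
 [0.70426385 0.2765949 ]
 [0.71747992 0.17650393]] [0.63270506 0.21653723]
at [ 0.4309 -0.2339  0.0142] go [ 0.2922 -0.3942 -0.0656] [ 0.  -0.1  5.3] t 13.7 w 0.41 F [-0.9  1.   5.8]
at [ 0.4309 -0.2339  0.0142] go [ 0.2879 -0.3849 -0.0656] [ 0.  -0.1  5.3] t 13.7 w 0.41 F [-0.9  1.   5.8]
```

Call:
arm_command(commands=[0,0,-0.025,0,0,0,0,0,0,-0.055,0,0,0,0,0.02,-0.028,-0.075,0,0,0,0,0.046,-0.064,-0.075,0,0,1,0,0.072,-0.1,-0.075,0,0,2,0,0.098,-0.136,-0.075,0,0,3,0,0.124,-0.172,-0.075,0,0,4,0,0.15,-0.208,-0.075,0,0,5.3,0])

```text
t: 14.5
eef_pos: [0.5369, 0.0013, 0.0887]
tool_rot: [-0.0, 0.999, 0.052, 0.0]
contact_force: [1.1, 0.2, -0.2]
gripper_width: 0.412
grasp_force: 40.6
```

Run:
```python
from h import *
goal(.634,.214,.08,6)
```

```text
at [0.5369 0.0013 0.0887] go [ 0.1186 -0.2015  0.0088] [-0.  -0.  -0.1] t 14.5 w 0.412 F [ 1.1  0.2 -0.2]
```

Call:
arm_command(commands=[0.02,-0.035,0,0,0,0,0,0.04,-0.07,0,0,0,0,0,0.06,-0.105,0,0,0,0,0,0.08,-0.14,0,0,0,0,0,0.1,-0.17,0,0,0,0,0,0.115,-0.192,0.005,0,0,0,0,0.1186,-0.2,0.015,0,0,0,0,0.1186,-0.2,0.025,0,0,0,0])

```text
t: 15.3
eef_pos: [0.633, 0.2121, 0.0624]
tool_rot: [-0.0, 0.999, 0.053, -0.0]
contact_force: [0.0, -1.4, -1.3]
gripper_width: 0.409
grasp_force: 40.6
```

Call:
arm_command(commands=[0,0,0,0,0,0,0,0,0,0,0,0,0,0])

```text
t: 15.5
eef_pos: [0.6327, 0.2082, 0.0627]
tool_rot: [0.001, 0.999, 0.051, -0.001]
contact_force: [0.6, 0.4, -0.3]
gripper_width: 0.412
grasp_force: 40.6
```

Run:
```python
from h import *
c=snap("wrist","w8"); goal(.634,.214,.0215,6)
```

```text
at [0.6332 0.2086 0.0633] go [ 0.0014 -0.0053  0.0418] [ 0.1  0.  -0.1] t 15.6 w 0.409 F [ 0.  -0.3 -1.3]
```

View pics/w8.png

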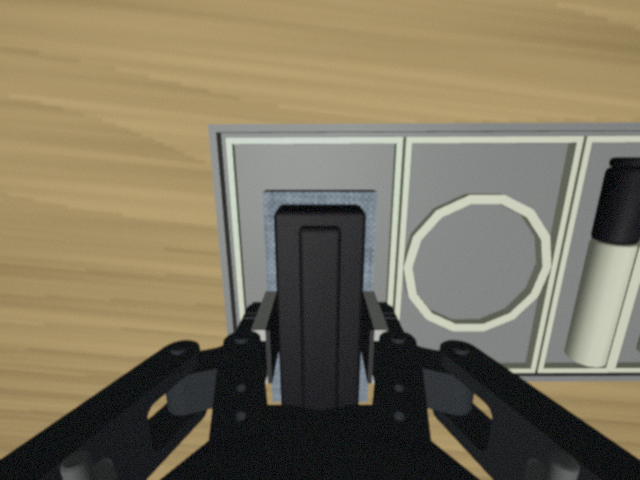

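The eraser (felt 265–376) hangs over the plain section (232–395). I'll shift slightly and lower it.

Call:
arm_command(commands=[0.001,-0.004,0.012,0,0,0,0,0.001,-0.004,0.024,0,0,0,0,0.001,-0.004,0.032,0,0,0,0,0.001,-0.004,0.037,0,0,0,0,0.001,-0.004,0.039,0,0,0,0,0.001,-0.004,0.04,0,0,0,0,0.001,-0.004,0.041,0,0,0,0,0.001,-0.004,0.041,0,0,0,0])

```text
t: 16.35
eef_pos: [0.6342, 0.215, 0.0224]
tool_rot: [-0.0, 0.999, 0.052, 0.0]
contact_force: [0.1, -0.1, -1.5]
gripper_width: 0.415
grasp_force: 40.6
```

Call:
arm_command(commands=[0,0,0.0004,0,0,0,0,0,0,0.0008,0,0,0,0,0,0,0.0008,0,0,0,0])

```text
t: 16.65
eef_pos: [0.6341, 0.215, 0.0215]
tool_rot: [-0.0, 0.999, 0.052, 0.0]
contact_force: [-0.1, 0.0, -0.5]
gripper_width: 0.412
grasp_force: 40.6
```

Call:
arm_command(commands=[0,0,0.0004,0,0,0,0,0,0,0.0008,0,0,0,0,0,0,0.0008,0,0,0,0])

```text
t: 16.95
eef_pos: [0.6341, 0.215, 0.0213]
tool_rot: [-0.0, 0.999, 0.052, 0.0]
contact_force: [-2.1, -0.6, 5.0]
gripper_width: 0.408
grasp_force: 41.3
```

Call:
arm_command(commands=[0,0,0,0,0,0,0.5,0,0,0,0,0,0,0.55,0,0,0,0,0,0,0.58,0,0,-0.005,0,0,0,0.58,0,0,-0.02,0,0,0,0.58,0,0,-0.05,0,0,0,0.6,0,0,-0.09,0,0,0,1,0,0,-0.12,0,0,0,1])

```text
t: 17.75
eef_pos: [0.635, 0.215, 0.1443]
tool_rot: [-0.0, 0.999, 0.052, 0.001]
contact_force: [1.3, 1.1, -0.5]
gripper_width: 0.916
grasp_force: 0.0
```

Run:
```python
from h import *
goal(.45,.36,.12,6)
```

```text
at [0.635  0.215  0.1443] go [-0.1689 -0.1634  0.0239] [-0.  -0.2 -0. ] t 17.8 w 0.916 F [ 1.3  1.1 -0.5]
```

Call:
arm_command(commands=[-0.03,-0.025,0,0,0,0,1,-0.06,-0.055,0,0,0,0,1,-0.09,-0.085,0,0,0,0,1,-0.12,-0.115,0,0,0,0,1,-0.15,-0.145,0,0,0,0,1,-0.169,-0.163,0.01,0,0,0,1,-0.169,-0.163,0.02,0,0,0,1,-0.169,-0.163,0.024,0,0,0,1])

```text
t: 18.55
eef_pos: [0.4486, 0.3595, 0.1168]
tool_rot: [0.0, 0.999, 0.053, 0.0]
contact_force: [0.6, -0.9, 0.1]
gripper_width: 1.0
grasp_force: 0.0
```

Call:
arm_command(commands=[0,0,0,0,0,0,1,0,0,0,0,0,0,1])

```text
t: 18.75
eef_pos: [0.4504, 0.3583, 0.1171]
tool_rot: [0.0, 0.999, 0.051, 0.0]
contact_force: [0.0, -0.2, 0.2]
gripper_width: 1.003
grasp_force: 0.0
```

Run:
```python
from h import *
c=snap("wrist","w9"); goal(.438,.368,.0085,6)
rects(c,(.36,.2,.56,.44),.012,("white",))
```

```text
at [0.4503 0.3585 0.1171] go [-0.0114 -0.0107  0.1086] [-0.  -0.1 -0.1] t 18.8 w 0.998 F [-0.2 -0.8 -0.3]
white [0.4408 0.2405] [29.3 29.3] yaw -45.0 box [0.426  0.456  0.225  0.2555]
white [0.4405 0.2405] [47. 47.] yaw -90.0 box [0.417  0.4645 0.2165 0.264 ]
white [0.4366 0.3661] [38.8 39.1] yaw -58.0 box [0.417  0.4565 0.346  0.3855]
```

View pics/w9.png

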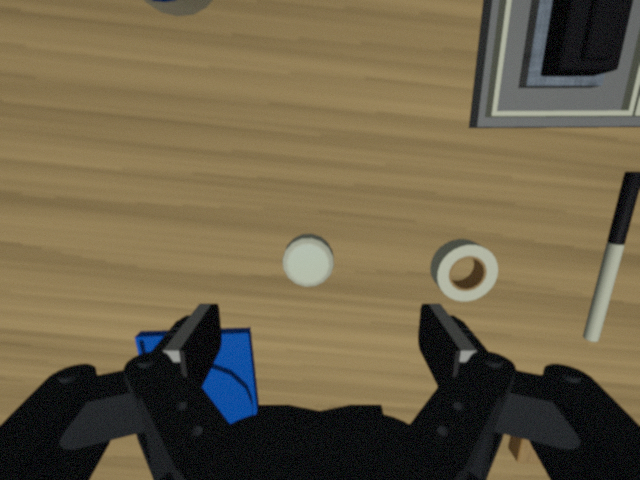

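The magnet is the solid white disc at (308,262) (no hole; the ring at (466,272) is the tape). I'll grasp it.

Call:
arm_command(commands=[-0.0124,-0.0093,0.03,0,0,0,1,-0.0124,-0.0093,0.06,0,0,0,0.9,-0.0124,-0.0093,0.085,0,0,0,0.9,-0.0124,-0.0093,0.1,0,0,0,0.8,-0.0124,-0.0093,0.109,0,0,0,0.7,-0.0124,-0.0093,0.109,0,0,0,0,-0.0124,-0.0093,0.109,0,0,0,0,-0.0124,-0.0093,0.109,0,0,0,0], force=30)

```text
t: 19.6
eef_pos: [0.4364, 0.3679, 0.0087]
tool_rot: [-0.001, 0.999, 0.052, 0.001]
contact_force: [1.0, 0.4, 0.2]
gripper_width: 0.443
grasp_force: 30.1
```

Call:
arm_command(commands=[0,0,0,0,0,0,0,0,0,0,0,0,0,0])

```text
t: 19.8
eef_pos: [0.4359, 0.3677, 0.0082]
tool_rot: [-0.0, 0.999, 0.052, 0.0]
contact_force: [-0.1, -0.6, 0.0]
gripper_width: 0.444
grasp_force: 30.1
```

Run:
```python
from h import *
goal(.6453,.1146,.05,6)
```

```text
at [0.4359 0.3677 0.0082] go [ 0.1819  0.2736 -0.0419] [-0. -0.  0.] t 19.8 w 0.444 F [-0.1 -0.6  0. ]
```

Call:
arm_command(commands=[0,0,-0.025,0,0,0,0,0,0,-0.055,0,0,0,0,0.015,0.022,-0.065,0,0,0,0,0.038,0.057,-0.065,0,0,0,0,0.061,0.092,-0.065,0,0,0,0,0.084,0.127,-0.065,0,0,0,0,0.107,0.162,-0.065,0,0,0,0,0.13,0.196,-0.065,0,0,0,0])

```text
t: 20.6
eef_pos: [0.5863, 0.1846, 0.073]
tool_rot: [-0.0, 0.999, 0.052, 0.0]
contact_force: [-0.6, 0.7, -0.1]
gripper_width: 0.444
grasp_force: 30.3
```

Call:
arm_command(commands=[0.02,0.03,0,0,0,0,0,0.038,0.058,0,0,0,0,0,0.05,0.074,0.005,0,0,0,0,0.052,0.0776,0.015,0,0,0,0,0.052,0.0776,0.023,0,0,0,0,0.052,0.0776,0.023,0,0,0,0,0.052,0.0776,0.023,0,0,0,0])

```text
t: 21.3
eef_pos: [0.644, 0.1163, 0.0491]
tool_rot: [-0.0, 0.999, 0.054, -0.001]
contact_force: [-0.1, 0.4, 0.1]
gripper_width: 0.442
grasp_force: 30.3
```

Run:
```python
from h import *
c=snap("wrist","w10"); goal(.6453,.1146,.0155,6)
```

```text
at [0.6444 0.1161 0.0495] go [0.0007 0.0016 0.034 ] [-0.   0.   0.1] t 21.4 w 0.443 F [ 0.4  0.  -0.2]
```

View pics/w10.png

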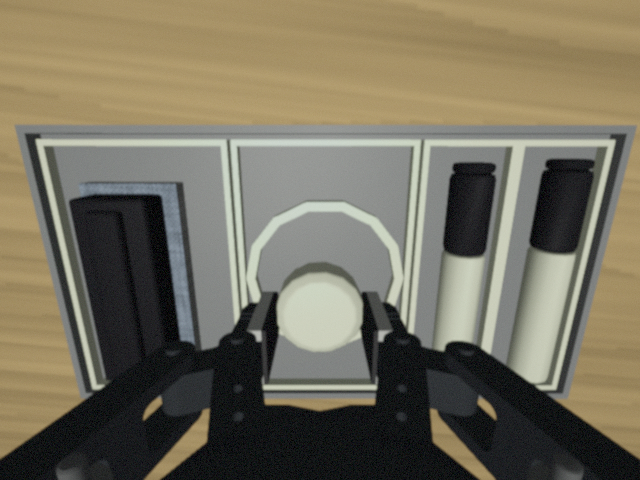

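Everything so far is well placed: eraser at (130,270), markers at (465,260) and (560,260). The magnet (320,310) hangs level over the dish. I'll lower it.

Call:
arm_command(commands=[0.0007,0.0013,0.012,0,0,0,0,0.0007,0.0013,0.02,0,0,0,0,0.0007,0.0013,0.026,0,0,0,0,0.0007,0.0013,0.03,0,0,0,0,0.0007,0.0013,0.032,0,0,0,0,0.0007,0.0013,0.033,0,0,0,0,0.0007,0.0013,0.034,0,0,0,0,0.0007,0.0013,0.034,0,0,0,0])

```text
t: 22.15
eef_pos: [0.6462, 0.113, 0.0157]
tool_rot: [-0.0, 0.999, 0.052, 0.0]
contact_force: [-0.5, 0.6, -0.2]
gripper_width: 0.443
grasp_force: 30.3
```

Call:
arm_command(commands=[0,0,0.0003,0,0,0,0,0,0,0.0005,0,0,0,0,0,0,0.0005,0,0,0,0])

```text
t: 22.45
eef_pos: [0.6461, 0.1131, 0.0152]
tool_rot: [-0.0, 0.999, 0.052, 0.0]
contact_force: [1.6, -0.6, -0.5]
gripper_width: 0.438
grasp_force: 30.3
```

Call:
arm_command(commands=[0,0,0.0003,0,0,0,0,0,0,0.0006,0,0,0,0,0,0,0.0006,0,0,0,0])

```text
t: 22.75
eef_pos: [0.6462, 0.1131, 0.0152]
tool_rot: [-0.0, 0.999, 0.052, 0.0]
contact_force: [-1.9, 0.6, 5.9]
gripper_width: 0.447
grasp_force: 30.8
```

Contact at 6 N. I'll release and lift.

Call:
arm_command(commands=[0,0,0,0,0,0,0.5,0,0,0,0,0,0,0.55,0,0,0,0,0,0,0.57,0,0,-0.005,0,0,0,0.57,0,0,-0.02,0,0,0,0.57,0,0,-0.05,0,0,0,0.6,0,0,-0.09,0,0,0,1,0,0,-0.13,0,0,0,1])

```text
t: 23.55
eef_pos: [0.6459, 0.1129, 0.1469]
tool_rot: [0.0, 0.999, 0.052, 0.0]
contact_force: [1.6, 0.8, -0.8]
gripper_width: 0.914
grasp_force: 0.0
```

Call:
arm_command(commands=[-0.04,0,-0.03,0,0,0,1,-0.06,0,-0.05,0,0,0,1,-0.06,0,-0.05,0,0,0,1,-0.06,0,-0.05,0,0,0,1])

```text
t: 23.95
eef_pos: [0.5869, 0.107, 0.1959]
tool_rot: [-0.0, 0.999, 0.052, 0.001]
contact_force: [0.0, 0.5, -0.3]
gripper_width: 1.0
grasp_force: 0.0
```

Run:
```python
from h import *
c=snap("wrist","w11"); goal(.6453,.1146,.0155,6)
```

```text
at [0.5868 0.107  0.1949] go [ 0.0588 -0.0014  0.1794] [-0.  -0.1  0. ] t 24.0 w 1.004 F [ 0.9  0.2 -0.3]
```

View pics/w11.png

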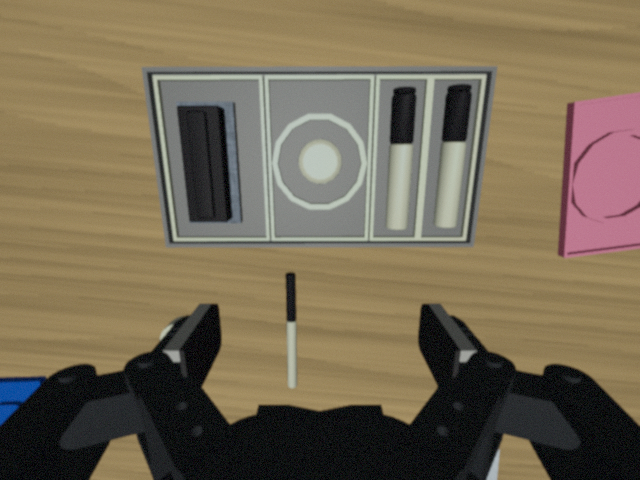

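The picture shows the eraser (208,163) felt down in the plain section, the magnet (320,160) flat in the dish, and one marker in each groove at (401,158) and (453,156). The pen hasn't moved. I'll hand in.

```bash
python3 -c "
from station import *
print(hand_in())"
```

```text
the job is handed in; nothing more can be done
None
```

The kit is packed and handed in at about 24 s: one marker in each groove, the eraser felt side down in the plain section and the magnet flat in the dish; the pen, adapter and tape were not touched.

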